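Seat the wafer cassette on the flat finder and start it touch-free

TASK

Push the white wafer cassette along the deck of the flat finder until it is fully home against the steel stop plate at the far end; push it gently and do not lift or tip it. Then start the finder: point the fingertips at the green-ringed touch-free switch, about a finger's width above the middle of its dark lens without touching it, and hold them there for two seconds. Do not touch any of the three switches, do not bring the fingertips close over the red-ringed or blue-ringed one, and leave everything else on the bench where it is.

Things in the scene. Friction and masses are not known exactly. Their poses are not given: they have to be found in the camera images.
- finder: wafer flat finder, fixed to the bench: pale blue-grey housing 300 long (x) x 200 wide (y), steel deck 58 mm above the bench. Origin on the bench under its centre; x runs from its front (robot's side) to the stop plate, z up. Two black guides 12 mm high on the deck run along x beside the cassette's feet (about 1.5 mm clearance) and keep it straight. The low roller between them does not touch it
- cassette: white wafer cassette holding dark wafers, 142 long (x) x 132 wide (y) x 106 mm high, 0.5 to 0.75 kg. Loose, upright on the finder's deck between the guides, axes as the finder's, 25 to 55 mm short of the stop. Origin at the centre of its underside. It slides under 2 to 7 N. Home, its far end touches the stop plate: origin at finder x = +34 mm
- cassette_end (a point): middle of the cassette's flat end panel on the robot's side, the place to push: 71 mm before its origin, 52 mm above its underside. The panel is 114 wide, from 18 to 86 mm above the underside; pushing level along the finder's +x between 30 and 70 mm up keeps the cassette upright
- stop_face (a point): middle of the stop plate's face, which looks towards the robot's side: finder x = +105 mm, 95 mm above the bench. An upright steel plate 110 wide, 74 mm high above the deck, rigid
- start_lens (a point): centre of the lens (top face, 58 mm above the bench, facing up) of the touch-free START switch: green ring 53 mm across round a dark lens 34 mm across, on a white box 76 x 76 mm. It senses a fingertip within 25 mm of the lens centre sideways and up to about 50 mm above it. Rigid, no moving part
- stop_lens (a point): the same for the STOP switch: red ring. The three boxes stand 95 mm apart in one row on a steel mounting plate (300 x 112 x 5 mm) to the right of the finder, in any order
- ion_lens (a point): the same for the ioniser's switch: blue ring
- start_switch: the white box of the green-ringed switch (76 x 76 mm, top of the ring at 58 mm above the bench); origin under its centre at the mounting plate's top, 5 mm above the bench. Fixed
- stop_switch: the white box of the red-ringed switch, the same
- ion_switch: the white box of the blue-ringed switch, the same
- spare_cassette: bystander: empty blue cassette, 142 x 132 x 106 mm, loose on the bench at the left; origin under its centre
- wash_bottle: bystander: white wash bottle with red cap and bent spout, 66 mm across, 200 mm high, loose; origin under its centre
- wafer_box: bystander: flat round grey single-wafer box, 120 mm across, 24 mm high, loose; origin under its centre
- tweezers: bystander: steel wafer tweezers, 150 x 15 x 6 mm, loose on the bench left of the finder; origin under its middle, x along it
- beaker: bystander: empty glass beaker, 72 mm across, 95 mm high, loose; origin under its centre
- tape_roll: bystander: yellow roll of tape lying flat, 96 mm across, 24 mm high, loose; origin under its centre
Things that resemble listed ones, but are neither listed nor needed, are in the scene too. Leave any orange look-alike of the cassette alone.

How it is judged:
On the way, in this order (a step that is already met when the one before it is completed fails the run):
1. the cassette is pushed home against the stop plate, upright on the deck (x of cassette in the frame of finder between 0.03 and 0.04 m and y of cassette in the frame of finder between -0.006 and 0.006 m and z of cassette in the frame of finder below 0.064 m and angle between cassette's own z axis and vertical below 0.06 rad), for 0.2 s.
2. the fingertips point at the green-ringed switch from just above its lens, for 1.5 s, with the cassette home (all of step 1 and horizontal distance between the grasp point and start_lens below 0.025 m and z of the grasp point in the frame of start_lens between 0.02 and 0.07 m), for 1.5 s.
At the end, for the whole second after the job is handed in: the cassette stands upright on the deck within 4 mm of the stop plate, at rest, after the green-ringed switch was pointed at for 1.5 s (grasp point within 25 mm of the lens axis and 20 to 70 mm above the lens, so the fingertips 0 to 50 mm above it); no bystander moved more than 10 mm (all of step 1 and linear speed of cassette below 0.01 m/s and distance of each of spare_cassette, wash_bottle, wafer_box, tweezers, beaker, tape_roll from where it was at the start of the episode below 0.01 m); the robot touches nothing.
It fails at once if the cassette is lifted off the deck, tipped, or pushed with more than 40 N (z of cassette in the frame of finder above 0.07 m or angle between cassette's own z axis and vertical above 0.15 rad or contact force between any of the fingers, the arm and cassette above 40 N).
It fails at once if a switch is touched (contact force between any of the fingers, the arm and start_switch above 0.5 N or contact force between any of the fingers, the arm and stop_switch above 0.5 N or contact force between any of the fingers, the arm and ion_switch above 0.5 N).
It fails at once if the fingertips come close over the red-ringed or blue-ringed switch ((horizontal distance between the grasp point and stop_lens below 0.025 m and z of the grasp point in the frame of stop_lens between 0.02 and 0.07 m) or (horizontal distance between the grasp point and ion_lens below 0.025 m and z of the grasp point in the frame of ion_lens between 0.02 and 0.07 m)).
It fails at once if the green-ringed switch is pointed at before the cassette is home ((horizontal distance between the grasp point and start_lens below 0.025 m and z of the grasp point in the frame of start_lens between 0.02 and 0.07 m) and not (x of cassette in the frame of finder between 0.03 and 0.04 m and y of cassette in the frame of finder between -0.006 and 0.006 m and z of cassette in the frame of finder below 0.064 m and angle between cassette's own z axis and vertical below 0.06 rad)).
It fails at once if a bystander is moved more than 10 mm (distance of any of spare_cassette, wash_bottle, wafer_box, tweezers, beaker, tape_roll from where it was at the start of the episode above 0.01 m).
It also fails if it takes over 45 s, if anything falls off the work surface, if the arm or the gripper's body presses on something with over 40 N, if the wrist force passes 120 N, or if a joint passes its speed limit or range.

ROBOT

A 6-joint arm with a two-finger parallel gripper is mounted at the origin on the work surface. World frame = base frame: x ahead of the robot, y to its left, z up, the work surface at z = 0. Lengths are in m, angles in rad, forces in N, time in s.
With the tool pointing down it reaches from about 0.35 to 0.775 m from the base axis. Payload 5.5 kg.
Tool frame: the origin (TCP) lies at the very end of the fingers, on their centre line; the grasp point (between the pads) lies 19 mm behind it; y points along the fingers, z is the direction in which the jaws open and shut, and the axes are right-handed (so a half turn about y gives the same grasp; the last joint's range is limited). The gripper opens to 85 mm and grips with 20 to 120 N. Pads are 22 mm wide; open, the fingers measure 114 mm over their backs; the gripper's body (76 mm by 85 mm) begins 54 mm behind the grasp point. The pads swing forward as they close: fully open they stand 13 mm farther back than shut.
Start: joints at [1.075, 0.313, 0.046, 1.304, 0, 1.431], TCP at [0.2, 0.539, 0.231] pointing down, gripper open.
Joint ranges: [-2.76, 2.76], [-0.86, 1.69], [-1.03, 1.26], [-2.2, 2.34], [-1.47, 1.5], [-3.14, 3.14]. Speed limits (rad/s): [2.57, 2.57, 3.14, 3.14, 3.14, 3.14].

INTERFACE

Orientations are given as a unit quaternion [w, x, y, z].
In Python, from workcell import env gives the robot as it stands.
- The arm moves only by the shell command python3 -m inch 'ROWS' [OPENING] [FORCE]. ROWS is JSON, a list that holds one entry, the list of rows, each a list of 4 numbers: the shift along the tool's x, y, z in mm, then the turn about the tool's y in degrees. In form: [[[tx, ty, tz, spin], ...]]. A call has 1 to 10 rows; each row is the pose to reach, as a shift and turn from the pose commanded when the call began, along the tool's axes at that moment; what a row does not reach only later rows make up. A row lasts 1/10 s, in which the tool goes at most 50 mm and 8.59 degrees, less where a joint would pass 70% of its speed; a pose out of reach is approached as far as the arm can. A call with a gripper value outside its range is refused whole. OPENING is the finger opening in mm, from 0 to 85.4, set as the call begins (- or left out, the last holds). The fingers move at their own pace and stop on an object; FORCE is the grip in N (left out, the last holds). Time passes only in rows, so rows that repeat a pose let the fingers close. It gives the time, the measured TCP pose, the force and the opening at its end, in the units of the state.
- env.get_state(): the state, without advancing time (a new reading comes with each control period).
- env.read_camera(name): name is "side" or "top" or "wrist"; returns the picture (400x640x3 uint8, blue, green, red); there is no depth.
- env.camera_model(name): a dict with "fx", "fy", "cx", "cy" (pixels), "R" (3x3) and "t" (3): a world point X has camera coordinates R X + t; the wrist camera has in their place "mount" (4x4, takes a point from camera to tool coordinates, whose origin is the TCP and whose axes are the tool frame's). Camera axes: x right, y down, z forward; pixel columns grow to the right and rows downward; lengths in m; the calibration is good to about 2 mm. A picture is of the moment at which its call begins: read the wrist's pose just before it. camera_model takes no time and is no camera call.
- env.hand_in(): hands the job in, once; it reports no verdict.
The state is a dict: "clock": time; "joint_pos": joint angles; "qvel": joint speeds; "tau": joint torques, N m; "tcp_pos": TCP position; "orientation": TCP orientation; "wrist_force": force on the tool from outside, world axes, zero at the start; "ft_torque": the same for the moment, N m; "finger_gap": finger opening in m.
Only numpy, scipy, OpenCV 4.12 (cv2) and the standard library are available. Lean on these libraries where they do the work, as an engineer would, in place of code of your own. Each camera call takes 0.05 s, during which the arm holds its last target.

## Working session

There is one attempt and no reset: what is moved stays moved. The work goes in short steps, Python scripts to look and compute and a shell command to move; the robot and the scene stay as the last step left them, time stands still between calls to the robot, and variables do not carry over. Pictures are saved under pics/ and viewed, and the job is handed in when it is done.

```bash
ls; mkdir -p pics
python3 - <<'E'
from workcell import env
import cv2,numpy as np
np.set_printoptions(precision=4,suppress=True)
s=env.get_state()
print({k:np.round(v,4) for k,v in s.items()})
for n in("top","side","wrist"):
    cv2.imwrite(f"pics/{n}0.png",env.read_camera(n))
    print(n,env.camera_model(n))
E
```

```text
pics
{'clock': np.float64(0.0), 'joint_pos': array([ 1.0754,  0.314 ,  0.045 ,  1.3036, -0.    ,  1.4312]), 'qvel': array([ 0.0005,  0.0002, -0.0018,  0.0018,  0.0012, -0.0008]), 'tau': array([  0.0004, -48.0622,  29.8538,   0.0193,  -0.    ,  -0.    ]), 'tcp_pos': array([0.2   , 0.5385, 0.2304]), 'orientation': array([-0.6953,  0.6966, -0.1253,  0.1249]), 'wrist_force': array([ 0.6159, -0.1211,  0.022 ]), 'ft_torque': array([ 0.02  ,  0.0549, -0.0073]), 'finger_gap': np.float64(0.0854)}
top {'fx': 378.33839013182336, 'fy': 378.33839013182336, 'cx': 321.6460066553752, 'cy': 199.3539067996469, 'R': array([[-0.0064, -1.    ,  0.0051],
       [-0.9972,  0.006 , -0.0745],
       [ 0.0745, -0.0055, -0.9972]]), 't': array([0.0116, 0.4546, 1.2776])}
side {'fx': 434.65570771470766, 'fy': 434.65570771470766, 'cx': 321.1148761965109, 'cy': 200.71257191382156, 'R': array([[ 0.9969, -0.0787, -0.0085],
       [-0.0657, -0.762 , -0.6442],
       [ 0.0442,  0.6428, -0.7648]]), 't': array([-0.4451,  0.1126,  1.4905])}
wrist {'fx': 290.33698606782434, 'fy': 290.33698606782434, 'cx': 325.7634492588887, 'cy': 198.37746345352016, 'mount': array([[-0.0005,  0.9562,  0.2929, -0.0749],
       [-0.0007, -0.2929,  0.9562, -0.1417],
       [ 1.    ,  0.0002,  0.0008, -0.0006],
       [ 0.    ,  0.    ,  0.    ,  1.    ]])}
```

View pics/top0.png

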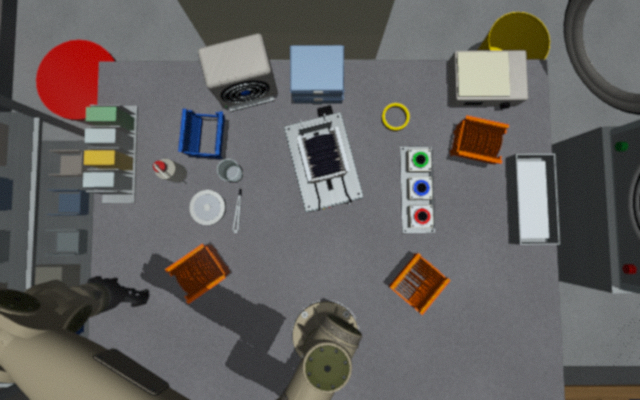

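View pics/side0.png

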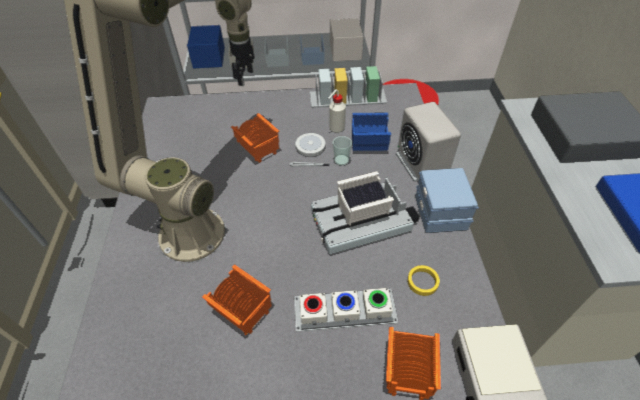

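View pics/wrist0.png

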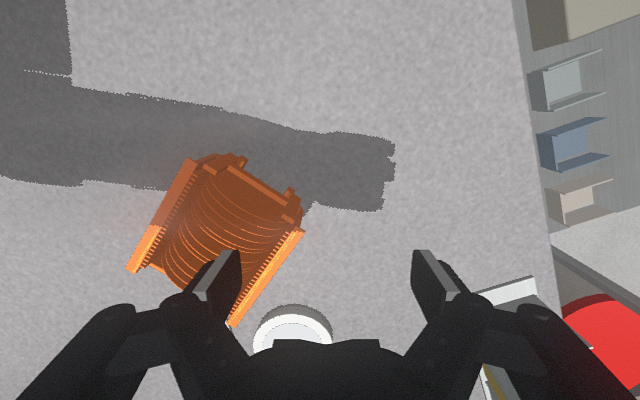

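Top view: the finder's housing has corners near (286,127), (340,112), (362,196) and (307,211), with the white cassette at about (323,155). The switches are green (421,159), blue (421,187) and red (421,216). Next I'll measure with zoomed crops.

```bash
cat > h.py <<'E'
import numpy as np,cv2
from workcell import env
np.set_printoptions(precision=4,suppress=True)
def ray(n,u,v):
    m=env.camera_model(n);R=np.array(m["R"]);t=np.array(m["t"])
    return -R.T@t, R.T@np.array([(u-m["cx"])/m["fx"],(v-m["cy"])/m["fy"],1])
def plane(n,u,v,z):
    c,d=ray(n,u,v); return c+d*(z-c[2])/d[2]
def tri(a,b):
    c1,d1=ray("top",*a);c2,d2=ray("side",*b)
    k=np.linalg.lstsq(np.c_[d1,-d2],c2-c1,rcond=None)[0]
    p,q=c1+k[0]*d1,c2+k[1]*d2
    return (p+q)/2,np.linalg.norm(p-q)
def proj(n,X):
    m=env.camera_model(n);p=np.array(m["R"])@X+m["t"];return np.array([m["fx"]*p[0]/p[2]+m["cx"],m["fy"]*p[1]/p[2]+m["cy"]])
E
python3 - <<'E'
from h import *
P={}
for n in("top","side"):
    im=cv2.imread(f"pics/{n}0.png");h=cv2.cvtColor(im,cv2.COLOR_BGR2HSV)
    for c,rs,box in(("green",[(45,80)],0),("blue",[(105,130)],0),("red",[(0,6),(174,180)],0)):
        m=sum(cv2.inRange(h,(a,120,70),(b,255,255)) for a,b in rs)
        roi=np.zeros_like(m)
        if n=="top": roi[140:240,400:440]=1
        else: roi[280:330,290:400]=1
        m=m*roi
        pts=cv2.findNonZero(m); hull=cv2.convexHull(pts); M=cv2.moments(hull);u=(M['m10']/M['m00'],M['m01']/M['m00'])
        print(n,c,len(pts),np.round(u,1),plane(n,*u,.058)); P[n,c]=u
for c in("green","blue","red"): print(c,tri(P["top",c],P["side",c]))
t=cv2.imread("pics/top0.png");s=cv2.imread("pics/side0.png")
cv2.imwrite("pics/tz.png",cv2.resize(t[95:220,275:375],None,fx=4.8,fy=4.8,interpolation=cv2.INTER_CUBIC))
cv2.imwrite("pics/sz.png",cv2.resize(s[165:255,305:425],None,fx=6.5,fy=6.5,interpolation=cv2.INTER_CUBIC))
E
```

```text
top green 119 [420. 159.] [ 0.5848 -0.3208  0.058 ]
top blue 137 [421.  187.4] [ 0.4895 -0.3216  0.058 ]
top red 127 [421.8 215.9] [ 0.3948 -0.3217  0.058 ]
side green 116 [377.6 298.3] [ 0.5862 -0.3242  0.058 ]
side blue 132 [345.3 300.7] [ 0.4917 -0.324   0.058 ]
side red 138 [312.5 303.4] [ 0.3964 -0.3247  0.058 ]
green (array([ 0.5863, -0.322 ,  0.0536]), np.float64(0.0014050455182422357))
blue (array([ 0.4909, -0.3224,  0.0548]), np.float64(0.002110466980117895))
red (array([ 0.3957, -0.3227,  0.0541]), np.float64(0.0015826804635706215))
```

View pics/tz.png

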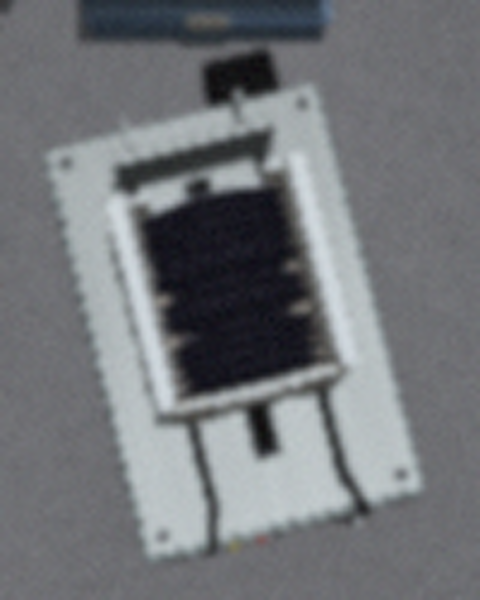

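View pics/sz.png

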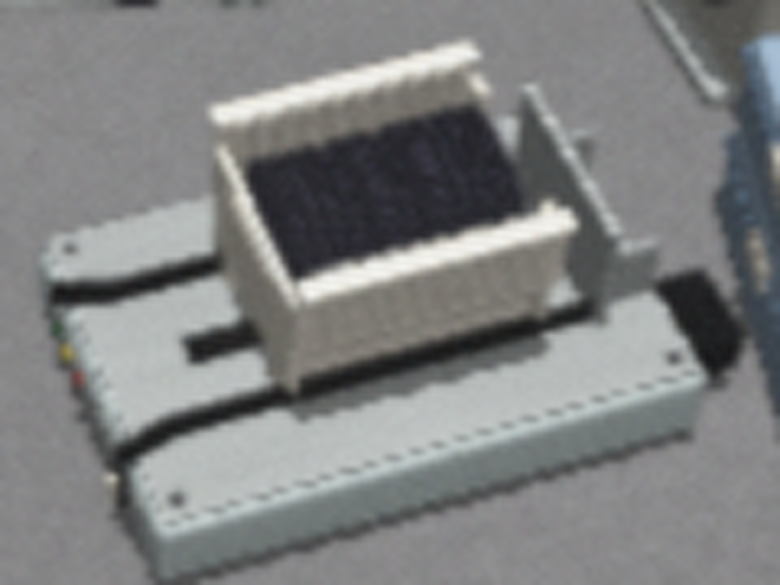

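Run:
```python
from h import *
f=lambda a:(a[0]/4.8+275-.4,a[1]/4.8+95-.4)
g=lambda a:(a[0]/6.5+305-.4,a[1]/6.5+165-.4)
C=[f(a) for a in((48,158),(314,88),(422,492),(148,556))]
S=[f(a) for a in((66,163),(303,104),(402,475),(162,537))]
for nm,L in(("corner",C),("screw",S)):
    W=np.array([plane("top",*p,.058) for p in L]);print(nm,W.tolist(),W.mean(0))
    print("sides",[np.linalg.norm(W[i]-W[i-1]) for i in range(4)])
    a=(W[0]+W[1]-W[2]-W[3])[:2];print("yaw",np.degrees(np.arctan2(a[1],a[0])),[np.degrees(np.arctan2(*(W[i]-W[j])[[1,0]])) for i,j in((0,3),(1,2))])
for a,b in (((314,88),(705,378)),((422,492),(150,525)),((148,556),(48,245)),((303,104),(673,357)),((402,475),(177,498)),((162,537),(70,248))):
    print(tri(f(a),g(b)), plane("side",*g(b),.058))
# cassette top corners z=.164 (FL,FR,BL,BR)
print("cassette top")
for a in((160,415),(355,368),(108,200),(302,150)): print(plane("top",*f(a),.164))
```

```text
corner [[0.6942689427225985, 0.1318806952924785, 0.05800000000000005], [0.743334245814333, -0.05479337214614562, 0.058000000000000274], [0.45825138407329585, -0.12656617394154654, 0.05800000000000005], [0.415181841866442, 0.06282227218586699, 0.05800000000000005]] [0.5778 0.0033 0.058 ]
sides [np.float64(0.28750421851907887), np.float64(0.19301453681410569), np.float64(0.29397886511792176), np.float64(0.19422401754794427)]
yaw 14.01604813235764 [np.float64(13.898326306635903), np.float64(14.131177226606658)]
screw [[0.6906470732058869, 0.11929095802361864, 0.05800000000000005], [0.7319164176722184, -0.046956591442795036, 0.05800000000000005], [0.47012332945550656, -0.11290358692345498, 0.05800000000000005], [0.42822202479254723, 0.053135477375250116, 0.05800000000000005]] [0.5802 0.0031 0.058 ]
sides [np.float64(0.2706352779194914), np.float64(0.1712933346521936), np.float64(0.2699715304452846), np.float64(0.17124453335989345)]
yaw 14.143992690327858 [np.float64(14.14904609904813), np.float64(14.138926857381682)]
(array([ 0.7483, -0.0554,  0.049 ]), np.float64(0.004197815899523434)) [ 0.7477 -0.0616  0.058 ]
(array([ 0.4582, -0.1267,  0.0569]), np.float64(0.00033386570368406987)) [ 0.4579 -0.1275  0.058 ]
(array([0.4178, 0.0632, 0.0484]), np.float64(0.004453939313157862)) [0.4198 0.0553 0.058 ]
(array([ 0.7331, -0.047 ,  0.0579]), np.float64(0.0022350984942301894)) [ 0.7342 -0.0469  0.058 ]
(array([ 0.4714, -0.1129,  0.0582]), np.float64(0.0025042443069910364)) [ 0.4726 -0.1126  0.058 ]
(array([0.4298, 0.0532, 0.0568]), np.float64(0.003038199107218656)) [0.4313 0.0523 0.058 ]
cassette top
[0.4997 0.051  0.164 ]
[ 0.5291 -0.073   0.164 ]
[0.6383 0.0837 0.164 ]
[ 0.6702 -0.0407  0.164 ]
```

```bash
cat >> h.py <<'E'
from scipy.spatial.transform import Rotation as Ro
def tool():
    s=env.get_state();q=np.array(s["orientation"]);return np.array(s["tcp_pos"]),Ro.from_quat(q[[1,2,3,0]]).as_matrix(),s
yaw=np.radians(14.15);ux=np.array([np.cos(yaw),np.sin(yaw),0]);uy=np.array([-ux[1],ux[0],0]);F=np.array([.581,.003,0])
def fin(x,y,z): return F+x*ux+y*uy+np.array([0,0,z])
E
python3 - <<'E'
from h import *
p,R,s=tool();print(R)
for c in(ux,-ux):
    # spin about tool y taking tool x to c: 
    l=R.T@c; print("spin",np.degrees(np.arctan2(-l[2],l[0])))
T=fin(-.115,0,.23);print(T,"shift mm",R.T@(T-p)*1000)
E
```

```text
[[ 0.9374 -0.0007  0.3483]
 [-0.3483 -0.0012  0.9374]
 [-0.0002 -1.     -0.0014]]
spin -34.53626272766146
spin 145.46373727233856
[ 0.4695 -0.0251  0.23  ] shift mm [ 448.8845    1.1267 -434.6049]
```

```bash
python3 -m inch '[[[30,0,-29,0],[64,0,-62,-4],[98,0,-95,-8],[132,0,-128,-12],[166,0,-161,-16],[200,0,-194,-20],[234,0,-227,-24],[268,0,-260,-28],[302,0,-293,-32],[336,0,-326,-34.5]]]' 0 20
python3 - <<'E'
from h import *
p,R,s=tool();print(p,s["joint_pos"])
l=R.T@ux; print("spin",np.degrees(np.arctan2(-l[2],l[0])))
T=fin(-.115,0,.23);print("shift mm",R.T@(T-p)*1000)
E
```

```text
clock: 1.15
tcp_pos: [0.402, 0.1146, 0.2314]
orientation: [0.702, -0.702, -0.088, 0.088]
wrist_force: [1.6, 0.9, -1.0]
finger_gap: 0.0003
[0.402  0.1146 0.2314] [ 0.0849  0.0088 -0.32    1.2415  0.0002 -0.1639]
spin 0.10161973659521396
shift mm [  30.9951    1.3643 -151.9737]
```

```bash
python3 -m inch '[[[8,0,-40,0],[16,0,-80,0],[24,0,-120,0],[31,0,-152,0],[31,0,-152,0],[31,0,-152,0]]]'
python3 - <<'E'
from h import *
p,R,s=tool();print(p,R,s["wrist_force"])
for n in("wrist","top","side"): cv2.imwrite(f"pics/{n}1.png",env.read_camera(n))
T=fin(-.115,0,.09);print("shift mm",R.T@(T-p)*1000)
M=np.array(env.camera_model("wrist")["mount"]);m=env.camera_model("wrist")
def wproj(X):
    t=R.T@(X-p); c=np.linalg.inv(M)@np.r_[t,1];return c[0]/c[2]*m["fx"]+m["cx"],c[1]/c[2]*m["fy"]+m["cy"]
for nm,X in(("panel top",fin(-.067,0,.144)),("pL",fin(-.067,.057,.144)),("pR",fin(-.067,-.057,.144)),("deckFL",fin(-.15,.1,.058)),("deckFR",fin(-.15,-.1,.058))): print(nm,np.round(wproj(X)))
E
```

```text
clock: 1.75
tcp_pos: [0.4686, -0.0239, 0.2308]
orientation: [0.702, -0.702, -0.086, 0.087]
wrist_force: [0.1, -0.2, -0.9]
finger_gap: -0.0003
[ 0.4686 -0.0239  0.2308] [[ 0.9703 -0.0013 -0.2421]
 [ 0.2421  0.0007  0.9703]
 [-0.0011 -1.      0.001 ]] [ 0.0531 -0.2179 -0.9151]
shift mm [  0.7717 140.7903  -1.5083]
panel top [325. 257.]
pL [389. 257.]
pR [260. 257.]
deckFL [417. 149.]
deckFR [232. 149.]
```

View pics/wrist1.png

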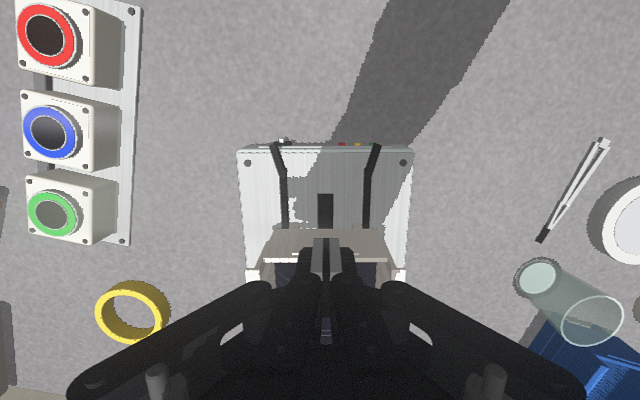

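Wrist view: the finder is centred (deck front corners at (238,148) and (412,148), predicted mean column 325). The switches are red (47,36), blue (52,132) and green (52,213). Estimates agree, so I'm descending.

```bash
python3 -m inch '[[[0,40,-1,0],[0,80,-1,0],[0,115,-1,0],[0,135,-1,0],[0,141,-1,0],[0,141,-1,0],[0,141,-1,0]]]'
python3 - <<'E'
from h import *
p,R,s=tool();d=p-F
print("finder-frame tcp",d@ux,d@uy,p[2],s["wrist_force"])
for n in("side",): cv2.imwrite(f"pics/{n}2.png",cv2.resize(env.read_camera(n)[140:260,290:430],None,fx=5,fy=5,interpolation=cv2.INTER_CUBIC))
E
```

```text
clock: 2.6
tcp_pos: [0.4699, -0.0241, 0.0915]
orientation: [-0.702, 0.702, 0.088, -0.087]
wrist_force: [0.5, 0.3, -0.6]
finger_gap: -0.0
finder-frame tcp -0.11432334145895116 0.0008463955095625066 0.09152434320822839 [ 0.5284  0.2542 -0.6484]
```

View pics/side2.png

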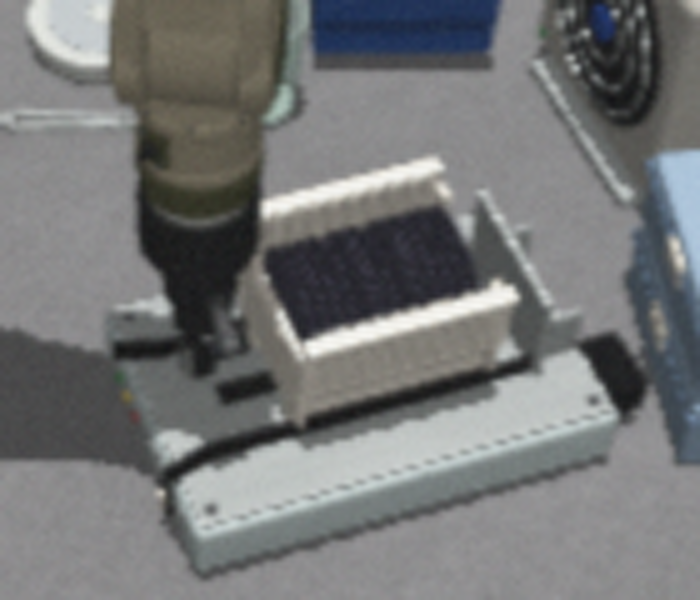

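Side view: the closed fingers stand over the deck, in front of the end panel and clear of the guides. I'm starting the push and approaching slowly.

```bash
python3 -m inch '[[[4,0,0,0],[8,0,0,0],[12,0,0,0],[16,0,0,0],[20,0,0,0],[24,0,0,0],[27,0,0,0],[29,0,0,0],[31,0,0,0],[33,0,0,0]]]'
python3 -m inch '[[[2,0,0,0],[4,0,0,0],[6,0,0,0],[8,0,0,0],[10,0,0,0]]]'
python3 -c "
from h import *
p,R,s=tool();d=p-F;print(d@ux,d@uy,p[2],np.array(s['wrist_force'])@ux)"
```

```text
clock: 3.65
tcp_pos: [0.5012, -0.0163, 0.0903]
orientation: [0.702, -0.702, -0.087, 0.087]
wrist_force: [0.7, -0.5, -0.5]
finger_gap: -0.0
clock: 4.15
tcp_pos: [0.5102, -0.0139, 0.09]
orientation: [0.702, -0.702, -0.086, 0.087]
wrist_force: [-4.1, -1.0, 0.0]
finger_gap: 0.0002
-0.07279463073492952 0.0009588745062443955 0.08999729883411728 -4.201256034651581
```

```bash
python3 -m inch '[[[2,0,0,0],[4,0,0,0],[6,0,0,0],[8,0,0,0],[10,0,0,0],[12,0,0,0],[14,0,0,0],[16,0,0,0]]]'
python3 - <<'E'
from h import *
p,R,s=tool();d=p-F;print(d@ux,d@uy,p[2],np.array(s['wrist_force'])@ux)
for n in("side",): cv2.imwrite(f"pics/{n}3.png",cv2.resize(env.read_camera(n)[140:260,290:430],None,fx=5,fy=5,interpolation=cv2.INTER_CUBIC))
E
```

```text
clock: 4.95
tcp_pos: [0.5265, -0.01, 0.0903]
orientation: [0.702, -0.702, -0.087, 0.087]
wrist_force: [-2.8, -1.2, -1.3]
finger_gap: 0.0
-0.056041294382836004 0.0007451526223516691 0.09027821938825133 -3.0246268370141527
```

View pics/side3.png

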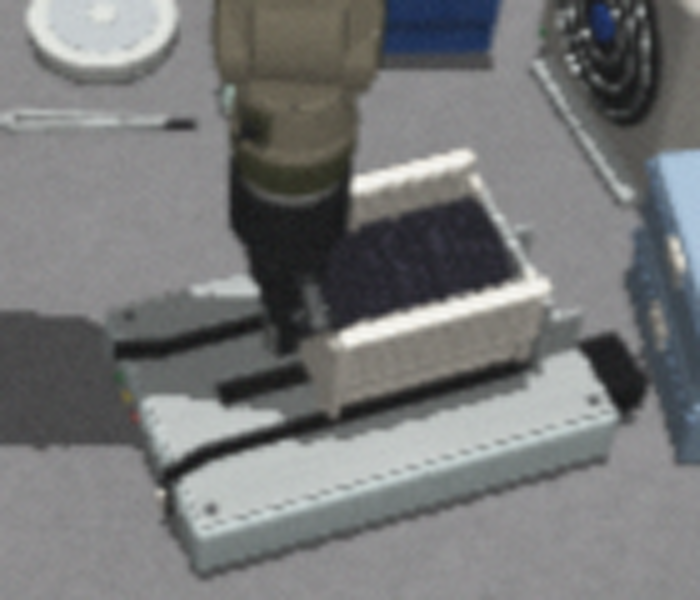

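The side view shows the cassette close to the stop plate and still sliding at about 3 N. I'll take 1 mm steps until I feel the stop.

```bash
Q='from h import *
p,R,s=tool();d=p-F;print(d@ux,np.array(s["wrist_force"])@ux)'
python3 -m inch '[[[1,0,0,0],[2,0,0,0],[3,0,0,0],[4,0,0,0]]]'; python3 -c "$Q"
```

```text
clock: 5.4
tcp_pos: [0.5302, -0.0091, 0.0903]
orientation: [0.702, -0.702, -0.087, 0.087]
wrist_force: [-3.7, -1.0, 0.4]
finger_gap: 0.0001
-0.052221153807789474 -3.807939102011961
```

```bash
Q='from h import *
p,R,s=tool();d=p-F;print(d@ux,np.array(s["wrist_force"])@ux)'
python3 -m inch '[[[1,0,0,0],[2,0,0,0]]]'; python3 -c "$Q"
```

```text
clock: 5.6
tcp_pos: [0.5319, -0.0086, 0.0903]
orientation: [-0.702, 0.702, 0.087, -0.087]
wrist_force: [-8.1, -2.0, 2.9]
finger_gap: -0.0001
-0.05042173057803123 -8.293295627993817
```

```bash
Q='from h import *
p,R,s=tool();d=p-F;print(d@ux,np.array(s["wrist_force"])@ux)'
python3 -m inch '[[[0.5,0,0,0],[0.5,0,0,0]]]'; python3 -c "$Q"
```

```text
clock: 5.8
tcp_pos: [0.5319, -0.0087, 0.0903]
orientation: [-0.702, 0.702, 0.086, -0.087]
wrist_force: [-6.6, -2.1, 3.3]
finger_gap: -0.0
-0.05046769563253937 -6.9494269087067595
```

```bash
Q='from h import *
p,R,s=tool();d=p-F;print(d@ux,np.array(s["wrist_force"])@ux)'
python3 -m inch '[[[0.5,0,0,0],[1,0,0,0],[1,0,0,0]]]'; python3 -c "$Q"
```

```text
clock: 6.1
tcp_pos: [0.5317, -0.0085, 0.0901]
orientation: [-0.702, 0.702, 0.086, -0.088]
wrist_force: [-9.1, -2.9, 2.8]
finger_gap: -0.0003
-0.050575111406219425 -9.483431156480917
```

The TCP has stopped advancing while the force rises (about 9 N), so it's at the stop. Backing off and raising to check.

```bash
python3 -m inch '[[[-3,0,0,0],[-12,0,0,0],[-30,0,0,0],[-50,0,0,0],[-60,-10,0,0],[-65,-50,0,0],[-65,-90,0,0],[-65,-120,0,0],[-65,-120,0,0],[-65,-120,0,0]]]'
python3 - <<'E'
from h import *
p,R,s=tool();print(p)
im={n:env.read_camera(n) for n in("side","wrist","top")}
cv2.imwrite("pics/side4.png",cv2.resize(im["side"][140:260,290:430],None,fx=5,fy=5,interpolation=cv2.INTER_CUBIC))
cv2.imwrite("pics/wrist4.png",im["wrist"])
cv2.imwrite("pics/top4.png",cv2.resize(im["top"][95:220,275:375],None,fx=4.8,fy=4.8,interpolation=cv2.INTER_CUBIC))
# lenses by wrist
w=im["wrist"];h=cv2.cvtColor(w,cv2.COLOR_BGR2HSV);m=env.camera_model("wrist");M=np.array(m["mount"])
for c,rs in(("green",[(45,75)]),("blue",[(105,130)]),("red",[(0,6),(174,180)])):
    k=sum(cv2.inRange(h,(a,120,70),(b,255,255)) for a,b in rs); k[:,220:]=0
    cs=cv2.findContours(k,cv2.RETR_EXTERNAL,cv2.CHAIN_APPROX_NONE)[0]
    if not cs: continue
    q=max(cs,key=cv2.contourArea);(u,v),ax,_=cv2.fitEllipse(q)
    d=R@M[:3,:3]@np.array([(u-m["cx"])/m["fx"],(v-m["cy"])/m["fy"],1]);o=p+R@M[:3,3]
    print(c,u,v,ax,o+d*(.058-o[2])/d[2])
E
```

```text
clock: 7.1
tcp_pos: [0.4717, -0.0242, 0.2118]
orientation: [-0.701, 0.702, 0.088, -0.086]
wrist_force: [-0.1, 0.5, 0.3]
finger_gap: -0.0001
[ 0.4717 -0.0242  0.2118]
green 39.69901657104492 234.58509826660156 (8.744110107421875, 32.00655746459961) [ 0.6055 -0.3179  0.058 ]
blue 30.20868682861328 130.54872131347656 (45.12409210205078, 61.297637939453125) [ 0.4906 -0.3226  0.058 ]
red 26.59762191772461 27.582624435424805 (51.76499938964844, 66.52320098876953) [ 0.397  -0.3213  0.058 ]
```

View pics/side4.png

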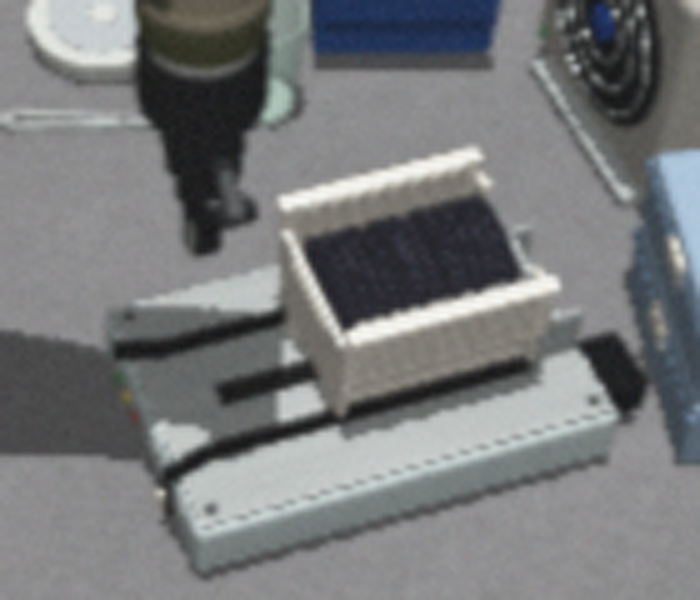

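View pics/top4.png

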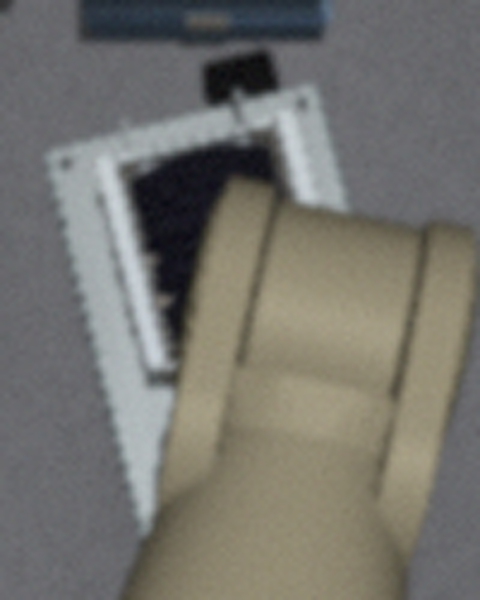

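View pics/wrist4.png

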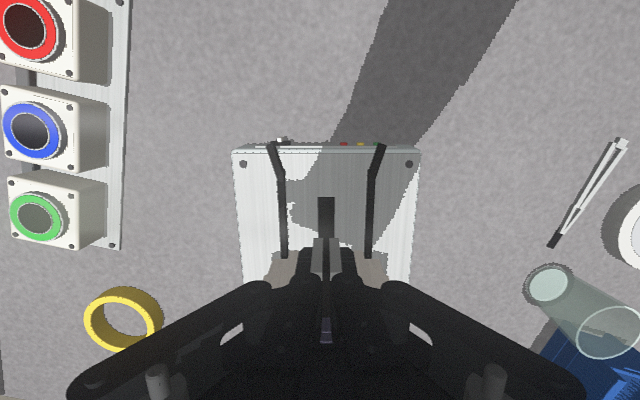

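Run:
```python
from h import *
p,R,s=tool();print(p)
for nm,X in(("FLtop",fin(-.037,.066,.164)),("BLtop",fin(.105,.066,.164)),("FRtop",fin(-.037,-.066,.164)),("BRtop",fin(.105,-.066,.164))):
    a=proj("top",X);b=proj("side",X);print(nm,"top4",(a-[275,95]+.4)*4.8,"side4",(b-[290,140]+.4)*5)
T=np.array([.586,-.3225,.080]);print("shift",R.T@(T-p)*1000)
im=cv2.imread("pics/wrist4.png");h=cv2.cvtColor(im,cv2.COLOR_BGR2HSV);m=env.camera_model("wrist");M=np.array(m["mount"])
k=cv2.inRange(h,(40,80,50),(85,255,255));k[:170]=0;k[260:]=0;k[:,80:]=0
pts=cv2.convexHull(cv2.findNonZero(k));(u,v),ax,_=cv2.fitEllipse(pts)
d=R@M[:3,:3]@np.array([(u-m["cx"])/m["fx"],(v-m["cy"])/m["fy"],1]);o=p+R@M[:3,3]
print("green",u,v,ax,o+d*(.058-o[2])/d[2])
```

```text
[ 0.4699 -0.0239  0.2093]
FLtop top4 [148.8082 369.2707] side4 [273.7827 195.8226]
BLtop top4 [ 93.9    156.3784] side4 [472.5723 144.9183]
FRtop top4 [349.7197 317.879 ] side4 [349.029  343.4084]
BRtop top4 [293.2252 105.9981] side4 [557.9655 286.4551]
shift [  39.9431  128.9518 -318.031 ]
green 34.9008674621582 217.5009307861328 (40.01215362548828, 54.76823043823242) [ 0.581  -0.3184  0.058 ]
```

Predicted home corners match the pictures within about 2 mm, so the cassette is home. Now I'll hover above the green switch, still high.

```bash
python3 -m inch '[[[4,0,-30,0],[9,0,-75,0],[15,0,-120,0],[20,0,-165,0],[26,0,-210,0],[31,0,-255,0],[36,0,-290,0],[39,0,-316,0],[39,0,-316,0],[39,0,-316,0]]]'
python3 - <<'E'
from h import *
p,R,s=tool();print(p,s["joint_pos"])
im={n:env.read_camera(n) for n in("side","wrist")}
cv2.imwrite("pics/side5.png",cv2.resize(im["side"][200:340,280:440],None,fx=5,fy=5,interpolation=cv2.INTER_CUBIC)[:600])
cv2.imwrite("pics/wrist5.png",im["wrist"])
m=env.camera_model("wrist");M=np.array(m["mount"])
for nm,X in(("green",[.585,-.321,.058]),("blue",[.4903,-.322,.058])):
    c=np.linalg.inv(M)@np.r_[R.T@(np.array(X)-p),1];print(nm,c[0]/c[2]*m["fx"]+m["cx"],c[1]/c[2]*m["fy"]+m["cy"])
E
```

```text
clock: 8.25
tcp_pos: [0.5847, -0.3209, 0.2081]
orientation: [0.703, -0.701, -0.086, 0.087]
wrist_force: [0.2, 0.1, -0.0]
finger_gap: 0.0001
[ 0.5847 -0.3209  0.2081] [-0.6224  0.508   0.2824  1.3489  0.0004 -0.8678]
green 325.3798150120482 185.72172754847156
blue 348.6996156054848 91.27337834418178
```

View pics/wrist5.png

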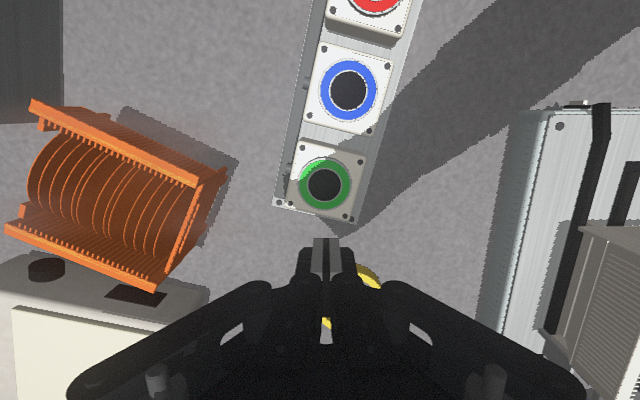

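View pics/side5.png

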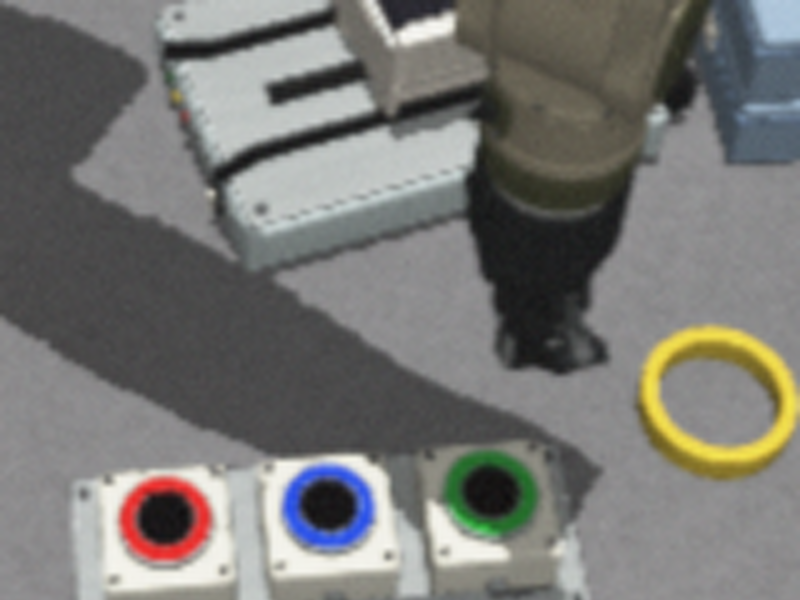

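The wrist camera sees the green lens at (325,184) against a prediction of (325,186). I'll descend to about 22 mm above the lens and hold.

```bash
python3 -m inch '[[[0,35,0,0],[0,70,0,0],[0,95,0,0],[0,112,0,0],[0,122,0,0],[0,126,0,0],[0,126,0,0],[0,126,0,0],[0,126,0,0],[0,126,0,0]]]'
python3 -m inch '[[[0,0,0,0],[0,0,0,0],[0,0,0,0],[0,0,0,0],[0,0,0,0],[0,0,0,0],[0,0,0,0],[0,0,0,0],[0,0,0,0],[0,0,0,0]]]'
python3 - <<'E'
from h import *
p,R,s=tool();print(p)
cv2.imwrite("pics/side6.png",cv2.resize(env.read_camera("side")[160:330,280:440],None,fx=3.5,fy=3.5,interpolation=cv2.INTER_CUBIC))
E
python3 -m inch '[[[0,0,0,0],[0,0,0,0],[0,0,0,0],[0,0,0,0],[0,0,0,0],[0,0,0,0],[0,0,0,0],[0,0,0,0],[0,0,0,0],[0,0,0,0]]]'
```

```text
clock: 9.35
tcp_pos: [0.5859, -0.3214, 0.0853]
orientation: [-0.701, 0.702, 0.087, -0.086]
wrist_force: [-0.1, 0.8, -0.0]
finger_gap: -0.0001
clock: 10.35
tcp_pos: [0.5855, -0.321, 0.0843]
orientation: [0.702, -0.702, -0.087, 0.087]
wrist_force: [0.3, -0.1, -0.2]
finger_gap: -0.0001
[ 0.5855 -0.321   0.0843]
clock: 11.4
tcp_pos: [0.5854, -0.321, 0.0842]
orientation: [0.702, -0.702, -0.087, 0.087]
wrist_force: [-0.1, 0.3, -0.3]
finger_gap: 0.0001
```

View pics/side6.png

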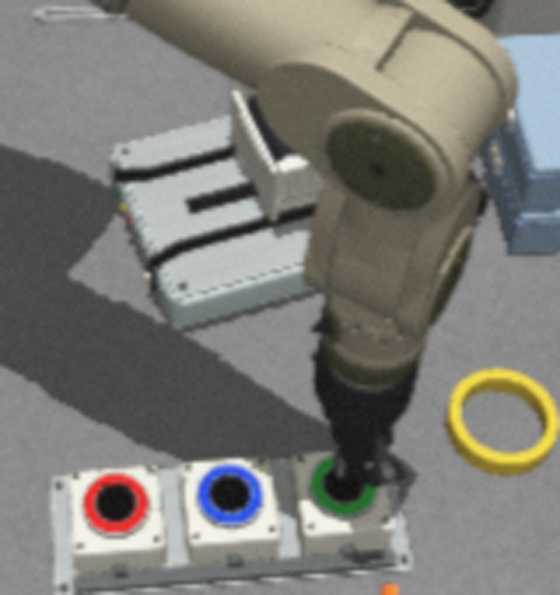

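The side view shows the fingertips over the green lens, and the hold lasted over 2 s. Raising, checking and handing in.

```bash
python3 -m inch '[[[0,-30,0,0],[0,-75,0,0],[0,-120,0,0],[0,-140,0,0],[0,-140,0,0],[0,-140,0,0],[0,-140,0,0]]]'
python3 - <<'E'
from h import *
im=env.read_camera("side");t=env.read_camera("top");a=cv2.imread("pics/top0.png")
cv2.imwrite("pics/top7.png",t);cv2.imwrite("pics/side7.png",im)
E
```

```text
clock: 12.1
tcp_pos: [0.5847, -0.3205, 0.2225]
orientation: [0.702, -0.701, -0.086, 0.088]
wrist_force: [0.3, 0.3, -0.4]
finger_gap: 0.0004
```

View pics/top7.png

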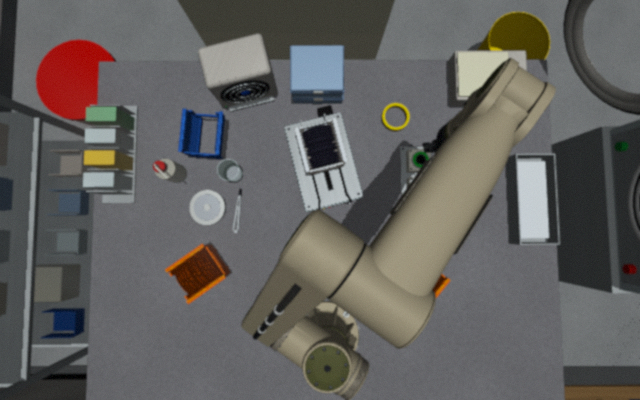

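View pics/side7.png

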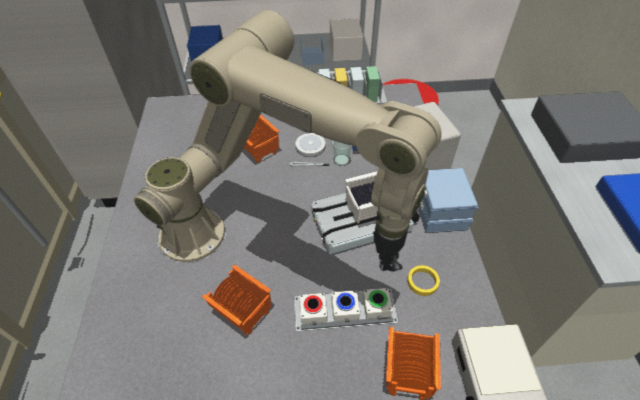

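The cassette is now in clear view from the top (around (322,145)) and the bystanders look unmoved. One more check of the home position before handing in.

Run:
```python
from h import *
t=cv2.imread("pics/top7.png");cv2.imwrite("pics/tz7.png",cv2.resize(t[95:220,275:375],None,fx=4.8,fy=4.8,interpolation=cv2.INTER_CUBIC))
```

```text
(no output)
```

View pics/tz7.png

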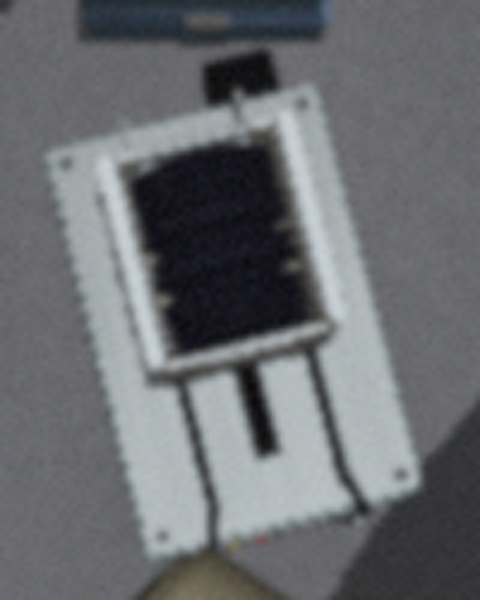

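```bash
python3 -c "
from workcell import env
print(env.hand_in())"
```

```text
the job is handed in; nothing more can be done
None
```

The cassette is pushed home, the green START switch was pointed at for over 2 s, and the job is handed in. It took about 12 s on the robot's clock, and no verdict was reported.

- **Push:** I pushed the cassette level at its end panel with the fingers closed. It slid under about 3–4 N. At the stop the tip no longer advanced over 1.5 mm of commanded travel and the force rose to about 9.5 N, well under the 40 N limit.
- **Pointing:** I held the fingertips about 26 mm above the green lens, roughly 1–2 mm off its centre. They stayed clear of the red and blue switches, and the wrist force stayed near zero.
- **Last checks:** The final pictures show the cassette upright with no visible gap to the stop plate. The bystanders in view look unmoved, and the arm is clear, about 0.22 m up.
- **Disagreement:** My last top-view reading puts the cassette about 2–3 mm short of nominal home. That is near the 2 mm calibration error and within the 4 mm allowed. I took the force contact as the firmer evidence.

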